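# Load a battery strip into the spring-fed bedside rack

## Task

Load the long battery strip into the clear-walled rack: take it out of the wooden stand, stand it on its long edge in the channel, use it to push the spring follower back, and lower it behind the front lip until it rests fully down on the channel floor. Let go of it, then swing the rail down over it until the rail is fully closed. Leave the short strip in the stand and do not disturb the other things on the table.

Things in the scene. Friction and masses are not known exactly. Their poses are not given: they have to be found in the camera images.
- long_strip_mid (a point): centre of the long battery strip: stiff white card block with rows of round steel cells on both faces, 100 mm long (own y), 70 mm high (z), 10 mm thick (x), about 70 g, loose. It starts standing on its long edge in one of the stand's two bays; either end may go first.
- short_strip_mid (a point): centre of the short battery strip: the same make but 66 mm long (y), 70 mm high, 10 mm thick, loose; it stands in the other bay and must stay there.
- stand: light wooden stand fixed to the table, base 130 (x) by 120 (y) by 8 mm; origin at the centre of its underside. Two open-ended bays run along y, at x = -42 and +42 mm, each 13 mm wide between ribs 100 mm long that rise 20 mm above the base. Strips stand on the base, 8 mm up, their upper 50 mm free. Which bay holds which strip varies.
- rack: rack fixed to the table: grey base 70 (x) by 200 (y) by 8 mm, origin at its underside, mid-width. The channel runs along y at x = 0, floor 8 mm up; its two clear walls, 13 mm apart, span y = -75 to +71 mm, tops 36 mm above the table. A strip fits between lip (+y end) and follower only with the follower pushed back 18 mm.
- lip (a point): middle of the top of the metal lip across the channel's +y end: 10 mm above the channel floor, 18 mm above the table, at rack y = +68 mm; 6 mm thick (y = 65 to 71 mm). Above it that end is open, so a strip held more than 10 mm above the floor can overhang it.
- seat (a point): point on the channel floor, 8 mm above the table, under the centre of a properly loaded strip (rack x = 0, y = +15 mm); its axes are the rack's. The loaded strip's centre lies 35 mm above it.
- follower (a joint): travel of the spring follower in the channel, m: 0 = rest, with its face at rack y = -17 mm; grows as it is pushed towards -y; end stop at 0.032. About 2.4 N at rest, rising by 1.2 N per 10 mm; it springs back. Its face is 11 mm wide and reaches 24 mm above the channel floor. With the strip loaded it reads about 0.018.
- rail (a joint): angle of the rail, rad: 0 = closed, level over the channel; grows as it opens, upright at 1.57; starts leaning back, 1.7 to 2.0. The stiff hinge (0.1 N m) stays where it is left, so push it all the way down. Metal bar 12 mm wide, 6 mm thick; closed, its underside is 81 mm above the table, 3 mm over a fully lowered strip; a raised strip blocks it.
- rail_hinge (a point): point on the rail's hinge axis, at rack x = 0, y = -85 mm, 84 mm above the table; the axis is the rack's x. The hinge post below it is 20 mm square, y = -95 to -75 mm. From here the rail reaches 159 mm, towards rack +y when closed, up when open.
- rail_end (a point): point on the bar's mid-line 150 mm from the hinge, near its free end; its y axis points along the bar away from the hinge. Just beyond it (153 to 159 mm) a tab at right angles reaches 24 mm below the bar's mid-line when closed, in front of the strip.
- organiser: bystander: grey pill organiser with seven flaps, 55 x 190 x 30 mm, loose; origin at the centre of its underside.
- charger: bystander: white hearing aid charger, 70 x 95 x 38 mm, loose; origin at the centre of its underside.
- clipper: bystander: steel nail clipper, 80 mm long, 17 mm high, loose; origin at the centre of its underside.
- coaster: bystander: turquoise silicone coaster, 96 mm across, 5 mm thick, stuck to the glass; origin at the centre of its underside.
Not all that is in view belongs to the job. Leave any red look-alike of the part that bears short_strip_mid alone. Of the things shaped like the rack, the grey one is meant.

How it is judged:
On the way, in this order (a step that is already met when the one before it is completed fails the run):
1. the long strip is lifted clear of the stand (z of long_strip_mid in the frame of stand above 0.07 m), for 0.1 s.
2. the long strip stands in the channel, fully down behind the lip, the follower pushed back (x of long_strip_mid in the frame of rack between -0.007 and 0.007 m and y of long_strip_mid in the frame of rack between 0.01 and 0.02 m and z of long_strip_mid in the frame of rack between 0.039 and 0.047 m and angle between the z axis of long_strip_mid and the z axis of rack, either way round below 0.15 rad and angle between the y axis of long_strip_mid and the y axis of rack, either way round below 0.12 rad and value of joint follower above 0.013 m), for 0.2 s.
3. with the strip still seated, the rail is closed (all of step 2 and value of joint rail below 0.04 rad), for 0.2 s.
At the end, for the whole second after the job is handed in: Long strip at rest on its long edge on the channel floor (4 mm), its centre within 5 mm of its place along the channel and 7 mm across, lean under 0.15 rad, follower back at least 13 mm; rail closed (0.04 rad); short strip still standing in its bay (15 mm) (all of step 3 and linear speed of long_strip below 0.02 m/s and distance of short_strip_mid from where it was at the start of the episode below 0.015 m and angle between the z axis of short_strip_mid and the z axis of stand, either way round below 0.25 rad); the robot touches nothing.
It fails at once if the pill organiser is moved more than 20 mm (distance of organiser from where it was at the start of the episode above 0.02 m).
It fails at once if the charger is moved more than 20 mm (distance of charger from where it was at the start of the episode above 0.02 m).
It fails at once if the nail clipper is moved more than 20 mm (distance of clipper from where it was at the start of the episode above 0.02 m).
It fails at once if the short strip is taken from its place (more than 30 mm) (distance of short_strip_mid from where it was at the start of the episode above 0.03 m).
It also fails if it takes over 58 s, if anything falls off the work surface, if the arm or the gripper's body presses on something with over 40 N, if the wrist force passes 120 N, or if a joint passes its speed limit or range.

## Robot

A 6-joint arm with a two-finger parallel gripper is mounted at the origin on the work surface. World frame = base frame: x ahead of the robot, y to its left, z up, the work surface at z = 0. Lengths are in m, angles in rad, forces in N, time in s.
With the tool pointing down it reaches from about 0.35 to 0.975 m from the base axis. Payload 4.9 kg.
Tool frame: the origin (TCP) lies at the very end of the fingers, on their centre line; the grasp point (between the pads) lies 19 mm behind it; x points along the fingers, y is the direction in which the jaws open and shut, and the axes are right-handed (so a half turn about x gives the same grasp; the last joint's range is limited). The gripper opens to 85 mm and grips with 20 to 120 N. Pads are 22 mm wide; open, the fingers measure 114 mm over their backs; the gripper's body (76 mm by 85 mm) begins 54 mm behind the grasp point. The pads swing forward as they close: fully open they stand 13 mm farther back than shut.
Start: joints at [-1.386, 0.053, 1.613, -0, 1.476, -0.119], TCP at [0.187, -0.596, 0.231] pointing down, gripper open.
Joint ranges: [-3.01, 3.01], [-1.01, 2.22], [0.06, 2.58], [-1.02, 4.17], [0.09, 2.62], [-3.14, 3.14]. Speed limits (rad/s): [2.57, 2.57, 3.14, 3.14, 3.14, 3.14].

## Interface

Orientations are given as a unit quaternion [w, x, y, z].
In Python, from plant import manip gives the robot as it stands.
- The arm moves only by the tool play_rows, never from a script. Its argument "plan" is a list of rows, each a list of 5 numbers: the shift along the tool's x, y, z in mm, then the turn about the tool's x in rad, then the closure, from -1 (fully open) to 1 (shut). A call has 1 to 8 rows; each row is the pose to reach, as a shift and turn from the pose commanded when the call began, along the tool's axes at that moment; what a row does not reach only later rows make up. A row lasts 1/8 s, in which the tool goes at most 62.5 mm and 10.7 degrees, less where a joint would pass 70% of its speed; a pose out of reach is approached as far as the arm can. A call with a gripper value outside its range is refused whole. The fingers move at their own pace and stop on an object; the grip force is fixed at half the most. Time passes only in rows, so rows that repeat a pose let the fingers close. It gives the time, the measured TCP pose, the force and the opening at its end, in the units of the state.
- manip.state(): the state, without advancing time (a new reading comes with each control period).
- manip.grab_frame(name): name is "side" or "top" or "wrist"; returns a dict with "img" (420x560x3 uint8, red, green, blue), "range_z" (420x560 float32, m along the optical axis (not along the pixel's ray), 0 where there is no reading), "fx", "fy", "cx", "cy" (pixels), "origin" and "rotation" of the camera in the world. Camera axes: x right, y up, looking along -z (the intrinsics and any distortion apply to the point x, -y, -z); pixel columns grow to the right and rows downward; lengths in m; the calibration is good to about 2 mm. A picture is of the moment at which its call begins.
- manip.job_done(): hands the job in, once; it reports no verdict.
The state is a dict: "time": time; "joint_pos": joint angles; "joint_vel": joint speeds; "joint_efforts": joint torques, N m; "tool_pos": TCP position; "tool_rot": TCP orientation; "contact_force": force on the tool from outside, world axes, zero at the start; "ft_torque": the same for the moment, N m; "gripper_width": opening from 0.0 (shut) to 1.0 (fully open).
Only numpy, scipy, OpenCV 4.12 (cv2) and the standard library are available. Lean on these libraries where they do the work, as an engineer would, in place of code of your own. Each camera call takes 0.05 s, during which the arm holds its last target. There are 200 camera calls.

## Working session

There is one attempt and no reset: what is moved stays moved. The work goes in short steps, Python scripts to look and compute and a tool call to move; the robot and the scene stay as the last step left them, time stands still between calls to the robot, and variables do not carry over. Pictures are saved under pics/ and viewed, about 8 in all and at most 12, crops included, and the job is handed in when it is done.

Besides the shell and the picture viewer there is one more tool, called after "Request:" as a command line: name --pt "numbers of a row" for each row, then --argument value for the rest. play_rows: Moves the arm, as the interface text tells. Its arguments: {"type":"object","properties":{"plan":{"type":"array"}},"required":["plan"]}

```bash
mkdir -p pics; ls; cat > h.py <<'E'
import numpy as np, cv2, pickle
from plant import manip
def grab(n):
    f=manip.grab_frame(n); pickle.dump(f,open(f'pics/{n}.pkl','wb')); return f
def load(n): return pickle.load(open(f'pics/{n}.pkl','rb'))
def cloud(f):
    z=f['range_z']; v,u=np.mgrid[0:z.shape[0],0:z.shape[1]]
    p=np.stack([(u-f['cx'])/f['fx']*z,-(v-f['cy'])/f['fy']*z,-z],-1)
    P=p@np.array(f['rotation']).T+np.array(f['origin']); P[z==0]=np.nan
    return P
def save(name,img,s=1):
    cv2.imwrite(f'pics/{name}.png',cv2.resize(img[...,::-1],None,fx=s,fy=s))
def rays(f,uv):
    uv=np.asarray(uv,float); d=np.stack([(uv[:,0]-f['cx'])/f['fx'],-(uv[:,1]-f['cy'])/f['fy'],-np.ones(len(uv))],-1)
    return d@np.array(f['rotation']).T
def onplane(f,uv,h):
    o=np.array(f['origin']); d=rays(f,uv); return o+d*((h-o[2])/d[:,2])[:,None]
E
python3 - <<'E'
from h import *
for n in ['top','side']:
    f=grab(n); save(n+'0',f['img'],1.4); print(n,{k:f[k] for k in f if k not in('img','range_z')})
print(manip.state())
E
```

```text
pics
top {'fx': 385.3894274485395, 'fy': 385.3894274485395, 'cx': 280.5988643958517, 'cy': 211.08076227555392, 'origin': array([0.33070349, 0.03279684, 0.91197795]), 'rotation': array([ 0.74486443,  0.09292398, -0.08295702, -0.65548474])}
side {'fx': 403.2528946829483, 'fy': 403.2528946829483, 'cx': 281.3122774760944, 'cy': 210.14629071154192, 'origin': array([0.39283562, 0.54835226, 0.67843182]), 'rotation': array([-0.1001876 , -0.03846607,  0.33999175,  0.93428498])}
{'time': 0.1, 'joint_pos': array([-1.38597650e+00,  5.33198669e-02,  1.61416605e+00, -1.21465838e-05,
        1.47600523e+00, -1.19009947e-01]), 'joint_vel': array([ 0.00053865, -0.00096918, -0.00155763, -0.00107076,  0.00033235,
        0.00091536]), 'joint_efforts': array([ 4.85125784e-04, -3.94902670e+01, -3.71361423e+01, -1.06468553e-04,
        3.91143825e-03,  3.14837820e-06]), 'tool_pos': array([ 0.18687128, -0.59581252,  0.23016237]), 'tool_rot': array([-0.10633699, -0.69893638, -0.10767842,  0.69898909]), 'contact_force': array([-0.21508648, -0.08789643,  0.66892817]), 'ft_torque': array([-0.00025792, -0.02338156,  0.00901211]), 'gripper_width': 0.9989561395335512}
```

View pics/top0.png

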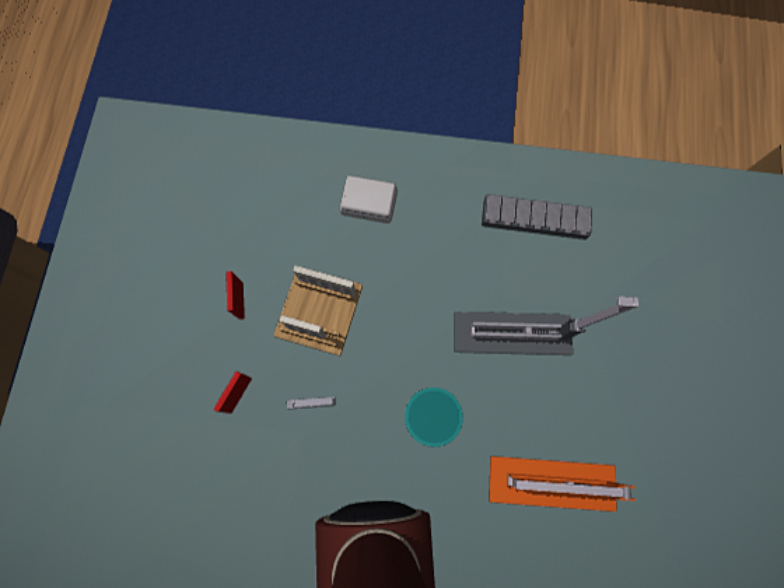

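View pics/side0.png

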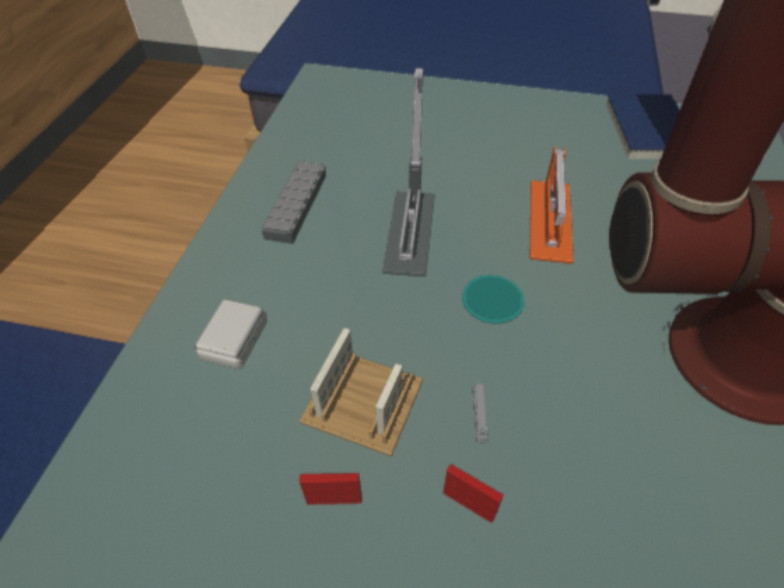

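The top view (pixels in the 1.4x picture) shows the possible matches:
- **Long strip:** the white strip at (323,281) in the far bay of the stand. It is the longer of the two.
- **Short strip:** (302,327).
- **Red look-alikes:** (235,295) and (232,392).
- **Rack:** the grey one at (515,333), with its hinge at (573,325) and the lip end to the left. The orange one at (555,485) is a decoy.

Next I'll measure with depth and take a close crop.

```bash
sed -i "s/np.array(f\['rotation'\])/RM(f)/g" h.py; cat >> h.py <<'E'
from scipy.spatial.transform import Rotation as R
def RM(f): return R.from_quat(np.roll(f['rotation'],-1)).as_matrix()
E
python3 - <<'E'
from h import *
np.set_printoptions(precision=4,suppress=True)
def rect(Q):
    r=cv2.minAreaRect((Q[:,:2]*1000).astype(np.float32)); return np.round(r[0],1),np.round(r[1],1),round(r[2],2),len(Q)
for n in ['top','side']:
    f=load(n);P=cloud(f);I=f['img'].astype(int);hsv=cv2.cvtColor(f['img'],cv2.COLOR_RGB2HSV)
    d=P[...,2]; print(n,'table',np.nanmedian(d[np.abs(d)<.02]))
    def near(c,r): return np.hypot(P[...,0]-c[0],P[...,1]-c[1])<r
    if n=='top':
        pts={k:P[int(v/1.4),int(u/1.4)] for k,(u,v) in dict(long=(323,279),short=(302,324),stand=(318,305),rack=(463,333),hinge=(576,325),clip=(310,403),red1=(235,295),charger=(368,195),org=(537,215)).items()}
        for k,v in pts.items(): print(k,v)
        C=pts
    for k,h in [('long',.078),('short',.078)]:
        m=near(C[k],.075)&(np.abs(d-h)<.006)&(hsv[...,1]<60)
        Q=P[m]; lab,st=cv2.connectedComponents(m.astype(np.uint8)); print(k,rect(Q),np.median(Q[:,2]))
        print('   ',lab-1,[rect(P[st==i]) for i in range(1,lab) if (st==i).sum()>30])
    m=near(C['stand'],.12)&(d>0.003)&(d<.03)&(hsv[...,1]>70); print('stand',rect(P[m]))
    m=near(C['rack']-[0,.06,0],.13)&(d>.004)&(d<.012)&(hsv[...,1]<80)&(hsv[...,2]<120); print('rackbase',rect(P[m]))
    m=near(C['rack']-[0,.1,0],.2)&(d>.09); Q=P[m]; print('rail',len(Q)); 
    if len(Q):
        c=Q.mean(0);w=np.linalg.svd(Q-c,full_matrices=False)[2][0];print(c,w, 'zmax',Q[Q[:,2].argmax()], 'zmin',Q[Q[:,2].argmin()])
f=load('top');a=f['img'][170:270,180:280];b=f['img'][200:265,315:465]
save('crop',np.vstack([cv2.resize(a,(500,500)),])[:,:],1); 
g=load('side');save('crop',np.hstack([cv2.resize(a,(400,400)),cv2.resize(g['img'][225:330,205:310],(400,400))]))
E
```

```text
top table 0.00036834756563486337
long [0.5555 0.175  0.0769]
short [0.4783 0.1956 0.0797]
stand [0.5286 0.1868 0.0077]
rack [ 0.5114 -0.0642  0.0082]
hinge [ 0.529  -0.2297  0.0875]
clip [nan nan nan]
red1 [0.5165 0.3172 0.0575]
charger [0.7282 0.1282 0.0366]
org [ 0.7316 -0.1708  0.0313]
long (array([558.9, 174.9]), array([99.2, 10.5]), 81.33, 205) 0.07793208951402841
    1 [(array([558.9, 174.9]), array([99.2, 10.5]), 81.33, 205)]
short (array([477.6, 198.3]), array([66.2, 10.4]), 82.12, 141) 0.07828939428612602
    1 [(array([477.6, 198.3]), array([66.2, 10.4]), 82.12, 141)]
stand (array([518.5, 185.4]), array([120.2, 129.5]), 81.1, 1921)
rackbase (array([ 509.7, -123.8]), array([243.4, 247.4]), 66.54, 1762)
rail 350
[ 0.529  -0.242   0.1834] [ 0.0113 -0.0869  0.9962] zmax [ 0.5323 -0.2324  0.2466] zmin [ 0.5237 -0.227   0.0901]
side table 5.3308161027110224e-05
long (array([558.7, 176. ]), array([100.4,  11.1]), 80.62, 314) 0.07737935959230247
    1 [(array([558.7, 176. ]), array([100.4,  11.1]), 80.62, 314)]
short (array([477.2, 200. ]), array([67.3, 10.4]), 80.87, 220) 0.07762268250318238
    1 [(array([477.2, 200. ]), array([67.3, 10.4]), 80.87, 220)]
stand (array([517.7, 186.9]), array([120.9, 129.4]), 80.5, 2940)
rackbase (array([ 519.8, -147.4]), array([ 70.1, 201.5]), 5.6, 1335)
rail 366
[ 0.5289 -0.2402  0.1724] [ 0.0105 -0.0963  0.9953] zmax [ 0.5231 -0.233   0.2453] zmin [ 0.5246 -0.2305  0.09  ]
```

View pics/crop.png

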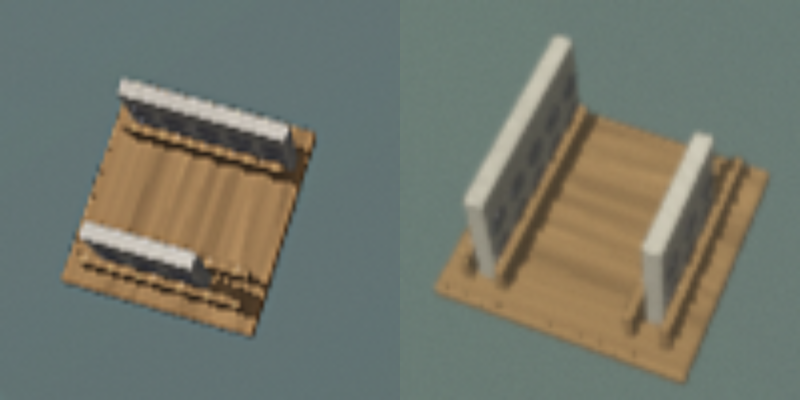

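The crop confirms it: the long strip (100 x 10 mm, top at z 0.078) is in the far bay, and the short one (66 mm) is in the near bay. Now I'll refine the rack pose and work out the shift to the pick.

```bash
cat >> h.py <<'E'
np.set_printoptions(precision=4,suppress=True)
def tool(): 
    s=manip.state(); return np.array(s['tool_pos']),R.from_quat(np.roll(s['tool_rot'],-1)).as_matrix(),s
def shift(target,jaw_deg):
    p,M,s=tool(); d=(np.array(target)-p)@M*1000
    j=M[:,1]; cur=np.degrees(np.arctan2(j[1],j[0])); dw=(jaw_deg-cur+90)%180-90   # world z turn
    print('pos',p,'jaw',round(cur,2),'down',M[:,0],'shift',d.round(1),'turn about tool x',round(np.radians(dw)*(-1),3),'t',s['time'],'w',round(s['gripper_width'],3))
E
python3 - <<'E'
from h import *
shift([.5588,.1755,.2],-9)
for n in ['top','side']:
    f=load(n);P=cloud(f);hsv=cv2.cvtColor(f['img'],cv2.COLOR_RGB2HSV);d=P[...,2]
    reg=(np.abs(P[...,0]-.52)<.09)&(np.abs(P[...,1]+.147)<.16)
    m=reg&(hsv[...,1]<45)&(hsv[...,2]<140)
    base=m&(np.abs(d-.008)<.006)
    if n=='top': print(P[238,330],hsv[238,330],hsv[270,330],hsv[238,400])
    print(n,hsv[base].mean(0))
    base=cv2.morphologyEx(base.astype(np.uint8),cv2.MORPH_OPEN,np.ones((2,2)))
    k,l,st,_=cv2.connectedComponentsWithStats(base); 
    for i in range(1,k):
        if st[i,4]>80: print('comp',st[i],cv2.minAreaRect((P[l==i][:,:2]*1000).astype(np.float32)))
    w=reg&(np.abs(d-.036)<.004); Q=P[w]; 
    if len(Q)>5: print('walls',len(Q),cv2.minAreaRect((Q[:,:2]*1000).astype(np.float32)),Q.mean(0))
    q=reg&(d>.02)&(d<.034); Q=P[q]; print('20-34',len(Q),cv2.minAreaRect((Q[:,:2]*1000).astype(np.float32)))
E
```

```text
pos [ 0.1869 -0.5958  0.2302] jaw -72.59 down [-0.0004  0.0019 -1.    ] shift [  31.5 -624.7 -585.6] turn about tool x -1.11 t 0.1 w 0.999
[ 0.5096 -0.0648  0.0052] [107  20  89] [ 90  40 114] [114  19  68]
top [101.4633  27.4965  93.6484]
comp [ 325  224   86   31 1662] ((523.7083740234375, -153.35287475585938), (66.65037536621094, 201.83351135253906), 8.748797416687012)
comp [340 235  34   5 118] ((516.563720703125, -124.29730224609375), (13.793648719787598, 81.09754180908203), 5.114780902862549)
walls 290 ((521.4315795898438, -158.47193908691406), (21.813983917236328, 163.4781036376953), 5.639735221862793) [ 0.5208 -0.156   0.0357]
20-34 234 ((521.2394409179688, -158.1840057373047), (22.114288330078125, 162.87017822265625), 5.651386737823486)
side [81.7199 18.4593 95.4862]
comp [ 274  138   37   61 1269] ((514.3649291992188, -148.5506591796875), (67.97759246826172, 201.51651000976562), 7.313621520996094)
comp [289 158   8  25 109] ((nan, nan), (0.0, 0.0), 0.0)
walls 194 ((520.1224365234375, -151.6519775390625), (21.078271865844727, 155.12677001953125), 5.63397216796875) [ 0.5201 -0.1515  0.0357]
20-34 138 ((520.1232299804688, -152.5306396484375), (21.059341430664062, 158.21844482421875), 5.56187629699707)
```

Request:
play_rows --pt "0 -625 -586 -1.11 -0.2" --pt "0 -625 -586 -1.11 -0.2" --pt "0 -625 -586 -1.11 -0.2" --pt "0 -625 -586 -1.11 -0.2" --pt "0 -625 -586 -1.11 -0.2" --pt "0 -625 -586 -1.11 -0.2" --pt "0 -625 -586 -1.11 -0.2" --pt "0 -625 -586 -1.11 -0.2"

```text
time: 1.1
tool_pos: [0.4045, -0.144, 0.2311]
tool_rot: [0.459, 0.538, 0.459, -0.538]
contact_force: [0.8, -1.4, 0.3]
gripper_width: 0.601
```

```bash
python3 -c "
from h import *
shift([.5588,.1755,.18],-9)"
```

```text
pos [ 0.4045 -0.144   0.2311] jaw -9.02 down [ 0.0005 -0.0003 -1.    ] shift [  51.1  102.3 -339.8] turn about tool x -0.0 t 1.1 w 0.601
```

Request:
play_rows --pt "0 102 -340 0 -0.2" --pt "0 102 -340 0 -0.2" --pt "0 102 -340 0 -0.2" --pt "0 102 -340 0 -0.2" --pt "0 102 -340 0 -0.2" --pt "0 102 -340 0 -0.2" --pt "50 102 -340 0 -0.2" --pt "50 102 -340 0 -0.2"

```text
time: 2.1
tool_pos: [0.5547, 0.1737, 0.1758]
tool_rot: [-0.458, -0.534, -0.461, 0.541]
contact_force: [-0.2, 0.1, -0.6]
gripper_width: 0.598
```

```bash
python3 -c "
from h import *
shift([.5588,.1755,.045],-9)
f=grab('wrist');P=cloud(f);save('w1',f['img'])
hsv=cv2.cvtColor(f['img'],cv2.COLOR_RGB2HSV);d=P[...,2]
m=(np.abs(d-.078)<.008)&(hsv[...,1]<60)
k,l,st,_=cv2.connectedComponentsWithStats(m.astype(np.uint8))
for i in range(1,k):
    if st[i,4]>150: print(st[i],cv2.minAreaRect((P[l==i][:,:2]*1000).astype(np.float32)),np.median(P[l==i][:,2]))
print(f['origin'],f['rotation'])
"
```

```text
pos [0.5547 0.1737 0.1758] jaw -8.94 down [-0.0106 -0.002  -0.9999] shift [130.8   5.2  -2.9] turn about tool x 0.001 t 2.1 w 0.598
[ 278  147   13  119 1475] ((558.4376220703125, 175.1365203857422), (100.04991912841797, 9.749998092651367), 81.15740203857422) 0.07754900575810897
[ 170  155   22   80 1164] ((477.33807373046875, 198.93846130371094), (65.66930389404297, 10.449679374694824), 81.09004211425781) 0.07728787593450306
[0.5672 0.2535 0.3179] [ 0.9842 -0.1592  0.0169 -0.0761]
```

View pics/w1.png

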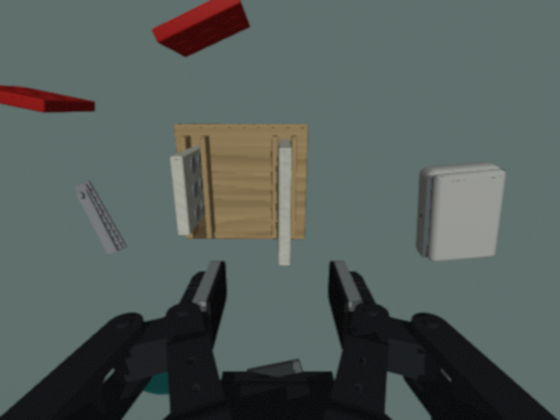

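The wrist view shows the long strip's top edge at (285,203) and the short one at (187,192), and the fingers straddle the long one. All three cameras agree on its centre at (0.5585, 0.1752). Now I'll settle above it and then descend.

Request:
play_rows --pt "40 5 -3 0 -0.2" --pt "80 5 -3 0 -0.2" --pt "80 5 -3 0 -0.2" --pt "80 5 -3 0 -0.2"

```text
time: 2.65
tool_pos: [0.5651, 0.1759, 0.1043]
tool_rot: [0.46, 0.539, 0.458, -0.537]
contact_force: [-0.5, 0.9, 1.2]
gripper_width: 0.6
```

```bash
python3 -c "
from h import *
shift([.5586,.1753,.045],-8.9)"
```

```text
pos [0.5651 0.1759 0.1043] jaw -9.03 down [ 0.0039  0.0007 -1.    ] shift [59.3 -6.6  1.7] turn about tool x -0.002 t 2.65 w 0.6
```

Request:
play_rows --pt "0 -6.5 1.5 0 -0.2" --pt "0 -6.5 1.5 0 -0.2" --pt "30 -6.5 1.5 0 -0.2" --pt "58 -6.5 1.5 0 -0.2" --pt "58 -6.5 1.5 0 -0.2" --pt "58 -6.5 1.5 0 -0.2"

```text
time: 3.4
tool_pos: [0.5577, 0.1758, 0.0448]
tool_rot: [0.46, 0.538, 0.459, -0.537]
contact_force: [0.1, -0.3, 0.2]
gripper_width: 0.603
```

```bash
python3 -c "
from h import *
shift([.5586,.1753,.045],-8.9)"
```

```text
pos [0.5577 0.1758 0.0448] jaw -8.99 down [ 0.0019  0.0004 -1.    ] shift [-0.2  0.9  0.4] turn about tool x -0.002 t 3.4 w 0.603
```

Request:
play_rows --pt "0 0.9 0 0 0.4" --pt "0 0.9 0 0 1" --pt "0 0.9 0 0 1" --pt "0 0.9 0 0 1" --pt "0 0.9 0 0 1" --pt "0 0.9 0 0 1"

```text
time: 4.15
tool_pos: [0.5585, 0.1756, 0.0444]
tool_rot: [0.46, 0.538, 0.459, -0.537]
contact_force: [0.0, 0.6, 4.7]
gripper_width: 0.108
```

```bash
python3 -c "
from h import *
shift([.5586,.1753,.045],-8.9);print(manip.state()['contact_force'])"
```

```text
pos [0.5585 0.1756 0.0444] jaw -8.99 down [ 0.0016  0.0003 -1.    ] shift [-0.6  0.1  0.3] turn about tool x -0.002 t 4.15 w 0.108
[0.0427 0.6393 4.6519]
```

Request:
play_rows --pt "-15 0 0 0 1" --pt "-45 0 0 0 1" --pt "-85 0 0 0 1" --pt "-120 0 0 0 1" --pt "-120 0 0 0 1" --pt "-120 0 0 0 1"

```text
time: 4.9
tool_pos: [0.5567, 0.1753, 0.1616]
tool_rot: [-0.459, -0.537, -0.46, 0.538]
contact_force: [0.5, -0.8, -0.4]
gripper_width: 0.106
```

```bash
python3 -c "
from h import *
shift([.5165,-.1115,.165],5.64);print(manip.state()['contact_force'])"
```

```text
pos [0.5567 0.1753 0.1616] jaw -9.0 down [-0.0026 -0.0004 -1.    ] shift [ -3.2   5.1 289.5] turn about tool x -0.255 t 4.9 w 0.106
[ 0.534  -0.7855 -0.3794]
```

Request:
play_rows --pt "-3 1 50 -0.05 1" --pt "-3 2 110 -0.11 1" --pt "-3 4 170 -0.17 1" --pt "-3 5 230 -0.22 1" --pt "-3 5 270 -0.255 1" --pt "-3 5 289 -0.255 1" --pt "-3 5 289 -0.255 1" --pt "-3 5 289 -0.255 1"

```text
time: 5.9
tool_pos: [0.5174, -0.1096, 0.1655]
tool_rot: [0.524, 0.475, 0.525, -0.475]
contact_force: [-0.1, -0.7, -0.7]
gripper_width: 0.113
```

```bash
cat > held.py <<'E'
from h import *
shift([.5165,-.1115,.165],5.64)
o=np.array([.520,-.1473]);a=np.radians(5.64);ex=np.array([np.cos(a),np.sin(a)]);ey=np.array([-ex[1],ex[0]])
for n in ['top','side','wrist']:
    f=grab(n);P=cloud(f);hsv=cv2.cvtColor(f['img'],cv2.COLOR_RGB2HSV)
    L=np.stack([(P[...,:2]-o)@ex,(P[...,:2]-o)@ey,P[...,2]],-1)*1000
    def fit(m,t):
        Q=L[m]
        if len(Q)<20: print(n,t,len(Q)); return
        r=cv2.minAreaRect(Q[:,:2].astype(np.float32)); ln=np.polyfit(Q[:,1],Q[:,0],1)
        print(n,t,len(Q),'c',np.round(r[0],1),'size',np.round(r[1],1),'ang',round(r[2],2),'slope',round(ln[0],4),'x@15',round(np.polyval(ln,15),2),'zmed',np.median(Q[:,2]),'y',np.nanpercentile(Q[:,1],[1,99]))
    near=(abs(L[...,0])<30)&(L[...,1]>-80)&(L[...,1]<120)
    fit((abs(L[...,0])<16)&near&(abs(L[...,2]-36)<3)&(L[...,1]>-70)&(L[...,1]<75),'walls')
    for s,t in ((-1,'wall-'),(1,'wall+')):
        fit((L[...,0]*s>3)&(L[...,0]*s<16)&near&(abs(L[...,2]-36)<3)&(L[...,1]>-70)&(L[...,1]<75),t)
    m=near&(hsv[...,1]<60)&(hsv[...,2]>150)&(L[...,2]>60)
    if m.sum()>20: zt=np.nanpercentile(L[...,2][m],98); print('top z',zt); fit(m&(L[...,2]>zt-4),'strip')
E
python3 held.py; python3 -c "
from h import *
save('w2',np.vstack([np.hstack([load('wrist')['img'][100:,100:460],load('side')['img'][40:360,200:440][:, :, :]])]) if 0 else load('wrist')['img'])"
```

```text
pos [ 0.5174 -0.1096  0.1655] jaw 5.67 down [-0.0011  0.001  -1.    ] shift [ 0.5 -1.   1.8] turn about tool x 0.0 t 5.9 w 0.113
top walls 12
top wall- 0
top wall+ 12
top z 482.6431984289253
top strip 21 c [21.2 91.7] size [ 1.1 18.9] ang 64.28 slope -2.0033 x@15 174.78 zmed 481.07914686912187 y [87.5947 95.8913]
side walls 128 c [-0.4  1.8] size [140.6  21.3] ang 89.76 slope 0.0671 x@15 -1.83 zmed 35.84924995134337 y [-65.4652  71.4205]
side wall- 76 c [-7.4  1.5] size [  7.5 140. ] ang 0.43 slope -0.0035 x@15 -8.74 zmed 35.84924995134337 y [-66.5112  71.0624]
side wall+ 51 c [ 8.2 23.1] size [97.9  5.9] ang 88.61 slope 0.0031 x@15 8.05 zmed 35.85536726553129 y [-20.6057  71.5505]
top z 200.6689641736616
side strip 75 c [ 0.7 62.4] size [ 8.6 55.9] ang 0.58 slope 0.0042 x@15 0.19 zmed 199.22177063455067 y [36.2402 90.1613]
wrist walls 67 c [-0.3 61.9] size [20.4 17.8] ang 0.01 slope 0.7912 x@15 -42.7 zmed 35.41416665549918 y [54.1428 70.7559]
wrist wall- 40 c [-9.1 61.8] size [17.8  2.7] ang 89.59 slope 0.0991 x@15 -14.64 zmed 35.55816990756813 y [53.6572 70.7416]
wrist wall+ 27 c [ 9.1 67.1] size [3.4 8.3] ang 16.79 slope -0.0806 x@15 12.93 zmed 35.21067996779203 y [63.0782 70.7286]
top z 200.4533087448904
wrist strip 2503 c [ 0.2 58.4] size [ 8.5 58.2] ang 0.13 slope 0.0205 x@15 -1.07 zmed 199.28914329099905 y [33.7274 87.073 ]
```

View pics/w2.png

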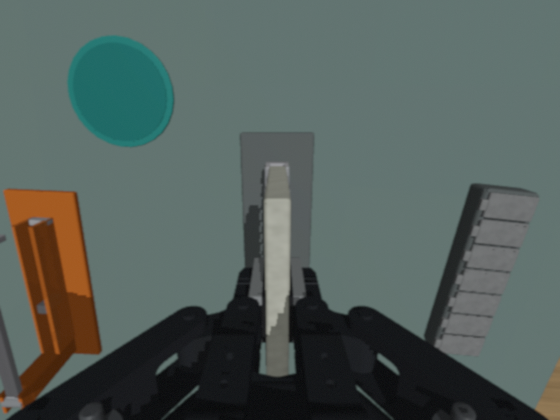

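The strip is held at the right depth, with its top 34 mm above the TCP. Its far end is at rack y≈+89. In the wrist view, the channel walls and the strip share a centreline to within about 0.5 mm. Next is a gentle entry into the channel.

Request:
play_rows --pt "40 -0.5 0 0 1" --pt "75 -0.5 0 0 1" --pt "86 -0.5 0 0 1" --pt "90 -0.5 0 0 1" --pt "93 -0.5 0 0 1" --pt "96 -0.5 0 0 1" --pt "96 -0.5 0 0 1"

```text
time: 6.92
tool_pos: [0.5173, -0.111, 0.0708]
tool_rot: [0.524, 0.475, 0.524, -0.475]
contact_force: [-0.6, 0.6, -0.1]
gripper_width: 0.109
```

```bash
python3 held.py; python3 -c "
from h import *
print(manip.state()['contact_force'],manip.state()['ft_torque'])
a=load('side')['img'][80:240,230:390];b=load('wrist')['img'][120:320,180:380]
save('c3',np.hstack([cv2.resize(a,(400,400)),cv2.resize(b,(400,400))]))"
```

```text
pos [ 0.5173 -0.111   0.0708] jaw 5.61 down [ 0.0008 -0.0003 -1.    ] shift [-94.2  -0.8   0.5] turn about tool x -0.0 t 6.925 w 0.109
top walls 53 c [  1.1 -45.7] size [43.3 20.7] ang 87.43 slope -0.0125 x@15 0.5 zmed 36.366072483457025 y [-67.6206 -29.7695]
top wall- 24 c [ -7.4 -51.4] size [28.3  4.2] ang 87.43 slope 0.0133 x@15 -6.65 zmed 36.42346828578985 y [-65.3687 -37.8958]
top wall+ 28 c [  8.9 -51.5] size [ 3.  32.8] ang 1.59 slope -0.0297 x@15 7.0 zmed 36.37287965129349 y [-67.7107 -35.8103]
side walls 54 c [-0.3 36.2] size [74.  21.1] ang 89.77 slope 0.1464 x@15 -9.75 zmed 35.6472296710712 y [ 2.0167 72.9264]
side wall- 44 c [-8.  35.9] size [73.3  5.8] ang 89.78 slope 0.0113 x@15 -8.98 zmed 36.16339920877898 y [ 1.4978 71.7939]
side wall+ 10
top z 106.04097949101177
side strip 66 c [ 0.3 59.8] size [ 8.6 55.1] ang 1.98 slope 0.0026 x@15 -0.24 zmed 104.17102731437478 y [32.4702 86.369 ]
wrist walls 793 c [-0.6  3.6] size [ 21.1 134.3] ang 0.04 slope -0.0018 x@15 -0.38 zmed 35.67454381199628 y [-62.8476  70.5963]
wrist wall- 386 c [-9.9  3.6] size [134.2   2.6] ang 89.88 slope 0.0002 x@15 -9.86 zmed 35.642649298025134 y [-62.8011  70.5595]
wrist wall+ 407 c [8.6 3.6] size [  2.7 134.3] ang 0.03 slope 0.0002 x@15 8.58 zmed 35.7330024451481 y [-62.8208  70.6324]
top z 105.16039303549519
wrist strip 2466 c [-0.4 57.7] size [57.1  8.5] ang 89.61 slope 0.0249 x@15 -1.75 zmed 104.05069250702735 y [31.7612 85.5707]
[0.0965 0.2104 0.1035] [ 0.0014 -0.0986  0.0017]
```

View pics/c3.png

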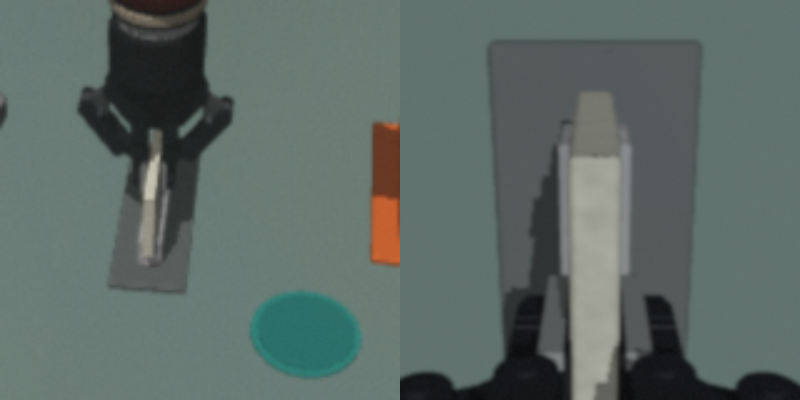

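The wrist crop shows the strip centred between the two wall tops: walls at -0.6, strip at -0.4 mm. Its far end overhangs the lip, and there is no contact force. I'll lower it to about 15 mm above the channel floor.

Request:
play_rows --pt "3 0 0 0 1" --pt "6 0 0 0 1" --pt "9 0 0 0 1" --pt "11 0 0 0 1" --pt "11 0 0 0 1"

```text
time: 7.7
tool_pos: [0.5168, -0.1108, 0.059]
tool_rot: [0.524, 0.475, 0.524, -0.475]
contact_force: [-0.5, -0.4, -0.8]
gripper_width: 0.109
```

```bash
python3 held.py|egrep "pos|wrist|top z"; python3 -c "
from h import *
print(manip.state()['contact_force'],manip.state()['ft_torque'])"
```

```text
pos [ 0.5168 -0.1108  0.059 ] jaw 5.61 down [-0.0005  0.0002 -1.    ] shift [-106.    -0.4    0.7] turn about tool x -0.0 t 7.7 w 0.109
top z 94.97480716404452
wrist walls 932 c [-0.6  9.1] size [ 21.1 123.5] ang 0.06 slope -0.0018 x@15 0.19 zmed 35.67758708092146 y [-51.4634  70.5703]
wrist wall- 417 c [-9.8  9.1] size [123.2   2.9] ang 89.91 slope -0.0006 x@15 -9.7 zmed 35.637626376519684 y [-50.9028  70.5032]
wrist wall+ 515 c [8.3 9.1] size [  3.4 123.5] ang 0.01 slope 0.0002 x@15 8.18 zmed 35.69165389439091 y [-51.5721  70.5805]
top z 93.74102240888755
wrist strip 2528 c [-0.5 56.5] size [ 8.3 59.7] ang 0.27 slope 0.019 x@15 -1.6 zmed 92.62477950836849 y [30.6044 85.7319]
[-0.14   -0.4916 -0.1325] [ 0.0345 -0.      0.0045]
```

Request:
play_rows --pt "0 0 5 0 1" --pt "0 0 10 0 1" --pt "0 0 15 0 1" --pt "0 0 20 0 1" --pt "0 0 24 0 1" --pt "0 0 24 0 1" --pt "0 0 24 0 1"

```text
time: 8.72
tool_pos: [0.5194, -0.1346, 0.0594]
tool_rot: [0.524, 0.475, 0.524, -0.475]
contact_force: [0.0, 5.4, 1.8]
gripper_width: 0.101
```

```bash
python3 held.py|egrep "pos|wrist|top z|side"; python3 -c "
from h import *
print(manip.state()['contact_force'],manip.state()['ft_torque'])"
```

```text
pos [ 0.5194 -0.1346  0.0594] jaw 5.62 down [ 0.0001  0.0003 -1.    ] shift [-105.6   -0.6  -23.3] turn about tool x -0.0 t 8.725 w 0.101
side walls 81 c [-0.4 35. ] size [77.2 21.1] ang 89.73 slope 0.0945 x@15 -4.91 zmed 35.7345258292342 y [-3.2282 71.3314]
side wall- 48 c [-8.9 35. ] size [77.2  6. ] ang 87.33 slope 0.013 x@15 -8.92 zmed 35.667502217476496 y [-3.369  72.2276]
side wall+ 28 c [ 7.3 40. ] size [61.5  5.7] ang 89.73 slope -0.028 x@15 9.26 zmed 35.96001510653268 y [11.4298 70.6301]
top z 94.51211301539905
side strip 65 c [-0.3 36. ] size [ 8.4 56.3] ang 0.09 slope 0.0048 x@15 -0.41 zmed 93.13916029318948 y [ 9.9463 63.018 ]
wrist walls 1525 c [-0.6  0.4] size [ 21.  140.6] ang 0.02 slope -0.003 x@15 -0.07 zmed 35.702107838210985 y [-68.1472  70.2002]
wrist wall- 705 c [-7.1  0.4] size [140.6   7.9] ang 90.0 slope 0.0054 x@15 -9.48 zmed 35.668204192208734 y [-68.1814  70.2338]
wrist wall+ 799 c [7.6 0.4] size [  6.5 140.4] ang 1.06 slope -0.0031 x@15 8.1 zmed 35.72053490082355 y [-68.0169  70.1527]
top z 93.82658222698225
wrist strip 2514 c [-0.6 33.7] size [57.5  8.5] ang 89.6 slope 0.0188 x@15 -1.12 zmed 92.67770341239085 y [ 7.1616 61.8981]
[-0.8551  4.6928  2.5164] [0.858  0.0412 0.0095]
```

The follower is back (about 5 N of spring force) and the strip's front end is at y≈62, clear of the lip at 65. Lowering now.

Request:
play_rows --pt "4 0 0 0 1" --pt "8 0 0 0 1" --pt "11 0 0 0 1" --pt "13 0 0 0 1" --pt "14.5 0 0 0 1" --pt "15 0 0 0 1" --pt "15 0 0 0 1"

```text
time: 9.75
tool_pos: [0.5192, -0.1347, 0.0444]
tool_rot: [0.524, 0.475, 0.524, -0.475]
contact_force: [-1.0, 4.5, 2.7]
gripper_width: 0.106
```

```bash
python3 held.py|egrep "pos|wrist strip|top z|side strip"; python3 -c "
from h import *
print(manip.state()['contact_force'],manip.state()['ft_torque'])"
```

```text
pos [ 0.5192 -0.1347  0.0444] jaw 5.61 down [-0.0004  0.0001 -1.    ] shift [-120.6   -0.5  -23.4] turn about tool x -0.001 t 9.75 w 0.106
top z 80.07173614037767
side strip 62 c [ 0. 36.] size [ 8.8 55.7] ang 1.67 slope 0.0067 x@15 -0.6 zmed 77.80040806950728 y [10.6648 63.3662]
top z 78.86447447092998
wrist strip 2492 c [-0.8 33.6] size [57.4  8.5] ang 89.59 slope 0.0218 x@15 -1.35 zmed 77.74443155961086 y [ 7.7849 61.7352]
[-1.408   6.3142  1.9869] [ 0.8786  0.2394 -0.0297]
```

Request:
play_rows --pt "0.5 0 -1.5 0 1" --pt "0.5 0 -1.5 0 1" --pt "0.5 0 -1.5 0 0.6" --pt "0.5 0 -1.5 0 0.4" --pt "0.5 0 -1.5 0 0.2" --pt "0.5 0 -1.5 0 0.2" --pt "0.5 0 -1.5 0 0.2"

```text
time: 10.78
tool_pos: [0.5192, -0.1333, 0.0438]
tool_rot: [0.524, 0.475, 0.524, -0.475]
contact_force: [0.2, -0.4, 0.3]
gripper_width: 0.4
```

```bash
python3 held.py|egrep "pos|wrist strip|top z|side strip"; python3 -c "
from h import *
print(manip.state()['contact_force'])
a=load('side')['img'][80:240,230:390];b=load('wrist')['img'][120:320,180:380]
save('c4',np.hstack([cv2.resize(a,(400,400)),cv2.resize(b,(400,400))]))"
```

```text
pos [ 0.5192 -0.1333  0.0438] jaw 5.62 down [ 0.0001 -0.0002 -1.    ] shift [-121.2   -0.6  -21.9] turn about tool x -0.0 t 10.775 w 0.4
top z 80.30835341915274
side strip 70 c [-0.3 36.8] size [57.4  8.6] ang 89.26 slope 0.0034 x@15 -0.35 zmed 78.47965381739508 y [ 8.2594 65.2134]
top z 79.2791789312984
wrist strip 2891 c [-0.5 34.6] size [58.9  8.7] ang 89.94 slope 0.0049 x@15 -0.67 zmed 78.10152561755993 y [ 7.1266 63.5064]
[ 0.1649  0.2545 -0.3052]
```

View pics/c4.png

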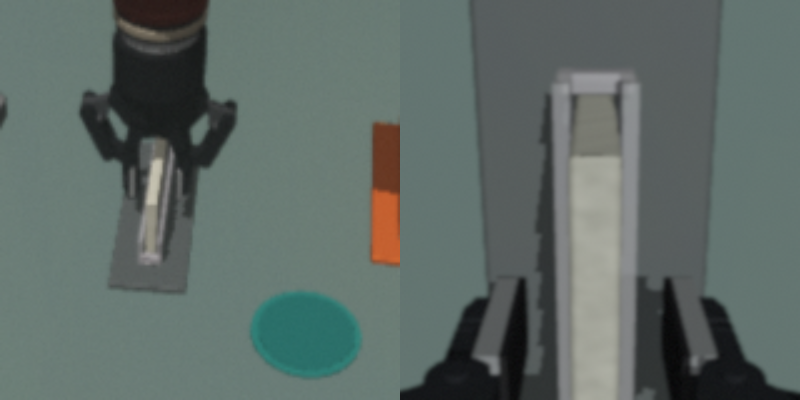

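The strip is standing in the channel behind the lip, which is visible at crop pixel (597,80). Its front end is at y≈65 and its top at 78 mm. Now I'll retreat straight up with the fingers clear, then measure the rail.

Request:
play_rows --pt "-10 0 0 0 0.2" --pt "-40 0 0 0 0.2" --pt "-90 0 0 0 0.2" --pt "-150 0 0 0 1" --pt "-205 0 0 0 1" --pt "-255 0 0 0 1" --pt "-255 0 0 0 1"

```text
time: 11.8
tool_pos: [0.5213, -0.1341, 0.3061]
tool_rot: [0.528, 0.476, 0.52, -0.473]
contact_force: [-0.1, -0.3, -0.1]
gripper_width: 0.002
```

```bash
python3 held.py|egrep "pos|strip|top z"; python3 -c "
from h import *
o=np.array([.520,-.1473]);a=np.radians(5.64);ex=np.array([np.cos(a),np.sin(a)]);ey=np.array([-ex[1],ex[0]])
for n in ['side','wrist','top']:
    f=load(n);P=cloud(f);L=np.stack([(P[...,:2]-o)@ex,(P[...,:2]-o)@ey,P[...,2]],-1)*1000
    m=(abs(L[...,0])<12)&(L[...,2]>95)&(L[...,2]<250)&(L[...,1]<-60)&(L[...,1]>-180)
    Q=L[m];print(n,len(Q))
    for z in range(100,250,20):
        q=Q[abs(Q[:,2]-z)<10]
        if len(q)>3: print(z,len(q),np.percentile(q[:,1],[2,50,98]),np.percentile(q[:,0],[2,50,98]))
    if len(Q): print('zmax',Q[:,2].max())
shift([*(o-.150*ey),.29],5.64)
"
```

```text
pos [ 0.5213 -0.1341  0.3061] jaw 5.62 down [ 0.0108 -0.0045 -0.9999] shift [140.9  -4.  -23.7] turn about tool x -0.0 t 11.8 w 0.002
top z 622.9001612604695
top strip 43 c [20.8 68.5] size [ 1.5 20.2] ang 61.82 slope -1.8646 x@15 120.5 zmed 621.4232662966094 y [63.4792 72.6924]
top z 80.24115231521856
side strip 114 c [-0.2 16.3] size [97.5  9. ] ang 89.98 slope 0.0054 x@15 -0.26 zmed 78.25081685149644 y [-31.9176  64.2939]
top z 79.525915623223
wrist strip 549 c [-0.2 14.7] size [ 8.  98.1] ang 0.33 slope 0.0043 x@15 -0.12 zmed 77.96255821409281 y [-33.3106  63.1914]
side 341
100 29 [-87.0496 -84.1102 -81.5432] [-5.8128 -0.8688  4.1326]
120 41 [-91.2135 -86.32   -83.8455] [-5.0652  0.0776  4.9492]
140 47 [-93.8347 -90.0088 -87.0334] [-6.0204  0.5232  5.6187]
160 46 [-97.5248 -92.6169 -89.5707] [-5.5503 -0.5707  5.659 ]
180 46 [-98.9509 -96.2861 -92.8755] [-5.977  -0.091   4.8785]
200 50 [-102.3031  -98.4275  -96.0745] [-5.9166 -0.1115  5.4654]
220 48 [-104.5146 -101.2564  -97.7526] [-5.1431 -0.1593  5.877 ]
240 34 [-109.5561  -86.556   -81.8851] [-5.8829 -2.5264  4.9561]
zmax 245.3782931405541
wrist 328
220 24 [-103.2781 -102.4225 -101.6083] [-3.8438 -0.7553  2.3429]
240 304 [-110.2772  -97.1746  -84.3932] [-5.2724 -1.171   3.6809]
zmax 245.48534175829542
top 41
240 41 [-111.0304 -104.7166  -90.5999] [-3.5061  3.2957  6.8822]
zmax 245.59283048076264
pos [ 0.5187 -0.1331  0.2981] jaw 5.62 down [-0.001   0.0004 -1.    ] shift [  8.   -0.1 164.3] turn about tool x -0.0 t 11.95 w 0.002
```

The strip is centred at rack y 15–16, x -0.2, with its top at 78 mm, so it is seated. The rail stands at about 1.71 rad. I'll pass over it with the fingers shut and come down behind it.

Request:
play_rows --pt "0 0 55 0 1" --pt "0 0 110 0 1" --pt "0 0 150 0 1" --pt "0 0 164 0 1" --pt "0 0 164 0 1" --pt "40 0 164 0 1" --pt "85 0 164 0 1" --pt "85 0 164 0 1"

```text
time: 12.95
tool_pos: [0.533, -0.2931, 0.2087]
tool_rot: [0.521, 0.474, 0.528, -0.475]
contact_force: [0.2, 0.5, -0.2]
gripper_width: 0.002
```

```bash
cat >> h.py <<'E'
RO=np.array([.5198,-.1473]);_a=np.radians(5.64);EX=np.array([np.cos(_a),np.sin(_a)]);EY=np.array([-EX[1],EX[0]])
def rk():
    p,M,s=tool(); print('rack-frame TCP mm',((p[:2]-RO)@EX*1e3).round(1),((p[:2]-RO)@EY*1e3).round(1),(p[2]*1e3).round(1),'F',s['contact_force'],'t',s['time'],'down',M[:,0])
def rail(n='side'):
    f=grab(n);P=cloud(f);L=np.stack([(P[...,:2]-RO)@EX,(P[...,:2]-RO)@EY,P[...,2]],-1)*1000
    return f,L
E
python3 -c "
from h import *
rk()"
```

```text
rack-frame TCP mm -1.2 -146.4 208.7 F [ 0.1816  0.5199 -0.209 ] t 12.95 down [-0.0078  0.0062 -1.    ]
```

Request:
play_rows --pt "3 1 0 0 1" --pt "3 1 -15 0 1" --pt "3 1 -27 0 1" --pt "3 1 -37 0 1" --pt "3 1 -47 0 1" --pt "3 1 -55 0 1" --pt "3 1 -55 0 1"

```text
time: 13.82
tool_pos: [0.5307, -0.2409, 0.2107]
tool_rot: [0.524, 0.475, 0.524, -0.475]
contact_force: [-0.8, -0.8, 0.3]
gripper_width: 0.004
```

```bash
python3 -c "
from h import *
rk()
f,L=rail('side')
m=(abs(L[...,0])<12)&(L[...,2]>95)&(L[...,2]<255)&(L[...,1]<0)&(L[...,1]>-180)
save('s5',cv2.resize(f['img'][20:220,220:400],(540,600)))
Q=L[m]
for z in range(100,250,20):
    q=Q[abs(Q[:,2]-z)<10]
    if len(q)>3: print(z,len(q),np.percentile(q[:,1],[2,50,98]),np.percentile(q[:,0],[2,50,98]))
"
```

```text
rack-frame TCP mm 1.7 -94.2 210.7 F [-0.7624 -0.8414  0.2886] t 13.825 down [-0.0003  0.0004 -1.    ]
100 26 [-84.1153 -80.5916 -78.4087] [-5.6307 -0.882   3.9377]
120 36 [-82.0262 -79.5188 -77.4063] [-5.4337 -0.5539  4.1892]
140 34 [-81.6465 -79.28   -76.0919] [-4.8036 -0.1709  4.7015]
160 39 [-81.8391 -77.7378 -75.013 ] [-5.7628  0.2845  4.7634]
180 47 [-80.3915 -77.3625 -74.2158] [-5.7768  0.5599  5.2599]
200 51 [-79.0866 -76.0439 -73.5626] [-5.4565 -0.5342  5.6586]
220 62 [-88.7284 -77.6414 -73.2686] [-10.2515  -1.5586  11.4132]
240 137 [-92.1892 -82.5036 -52.1571] [-11.5829  -0.1127  11.4731]
```

View pics/s5.png

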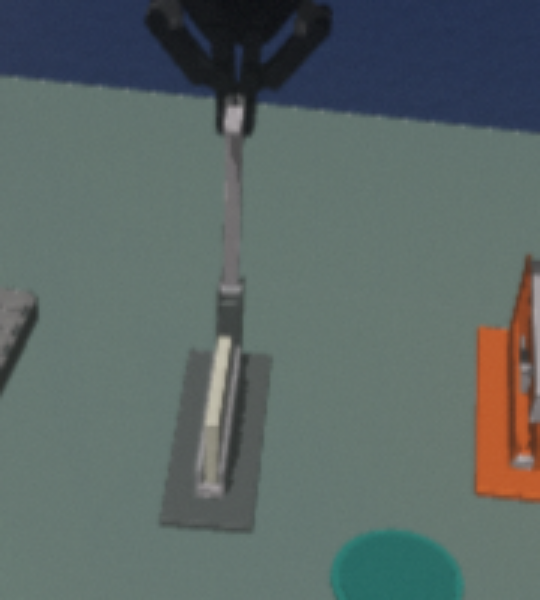

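The rail has passed upright and the fingertips are centred behind its end. I'll follow its arc down at about 125 mm from the hinge.

Request:
play_rows --pt "4 -1.5 -23 0 1" --pt "9 -1.5 -41 0 1" --pt "17 -1.5 -58 0 1" --pt "27 -1.5 -74 0 1" --pt "39 -1.5 -88 0 1" --pt "54 -1.5 -100 0 1" --pt "70 -1.5 -109.5 0 1" --pt "70 -1.5 -109.5 0 1"

```text
time: 14.88
tool_pos: [0.5172, -0.1317, 0.1382]
tool_rot: [0.523, 0.474, 0.526, -0.475]
contact_force: [0.1, -0.2, 0.7]
gripper_width: 0.002
```

```bash
cat >> h.py <<'E'
def angle():
    f,L=rail('side'); m=(abs(L[...,0])<6)&(L[...,2]>70)&(L[...,2]<250)&(L[...,1]<75)&(L[...,1]>-80); Q=L[m]
    for y in range(-70,80,15):
        q=Q[abs(Q[:,1]-y)<7.5]
        if len(q)>3: print(y,len(q),np.percentile(q[:,2],[5,50,95]))
    return f
E
python3 -c "
from h import *
rk();angle()"
```

```text
rack-frame TCP mm -1.1 15.8 138.2 F [ 0.0597 -0.186   0.7282] t 14.875 down [-0.0041  0.0017 -1.    ]
-25 10 [77.1845 78.2362 79.3817]
-10 13 [73.6937 77.9579 79.5654]
5 18 [ 73.0601  79.9351 197.3632]
20 123 [ 78.3086 174.9094 244.6903]
35 198 [ 77.9127 189.2007 243.7964]
50 36 [ 75.8568  78.807  149.1389]
65 101 [ 73.8431 136.4799 150.0626]
```

Request:
play_rows --pt "14 0.5 -7 0 1" --pt "32 0.5 -11 0 1" --pt "42 0.5 -13 0 1" --pt "47 0.5 -13 0 1" --pt "50 0.5 -13 0 1" --pt "51 0.5 -13 0 1" --pt "51 0.5 -13 0 1"

```text
time: 15.8
tool_pos: [0.5181, -0.12, 0.0901]
tool_rot: [0.524, 0.475, 0.524, -0.475]
contact_force: [-0.1, -0.0, -0.4]
gripper_width: 0.001
```

```bash
python3 -c "
from h import *
rk();angle()"
```

```text
rack-frame TCP mm 1.0 27.4 90.1 F [-0.1415 -0.0461 -0.3662] t 15.8 down [ 0.0006 -0.0003 -1.    ]
-55 4 [87.1658 87.5455 88.0204]
-40 5 [86.3187 87.8959 89.6341]
20 9 [127.7794 138.6354 147.4337]
35 216 [ 90.2173 136.2448 196.9948]
50 44 [ 88.213   91.1469 177.6535]
65 117 [ 89.7685 230.3349 247.0425]
```

Request:
play_rows --pt "1 -1 0 0 1" --pt "2 -1 0 0 1" --pt "3 -1 0 0 1" --pt "4 -1 0 0 1" --pt "4 -1 0 0 1"

```text
time: 16.48
tool_pos: [0.5171, -0.12, 0.0869]
tool_rot: [0.524, 0.475, 0.524, -0.475]
contact_force: [-2.2, 0.8, 6.9]
gripper_width: 0.002
```

```bash
python3 -c "
from h import *
rk()"
```

```text
rack-frame TCP mm -0.0 27.5 86.9 F [-2.245   0.8011  6.8902] t 16.475 down [-0.0001 -0.0001 -1.    ]
```

The force rose to 7 N at z=87 mm, exactly the closed height, so the rail is on its stop. I'll press slightly more, retreat and check.

Request:
play_rows --pt "0.7 0 0 0 1" --pt "0.7 0 0 0 1" --pt "-10 0 0 0 1" --pt "-60 0 0 0 1" --pt "-120 0 0 0 1" --pt "-180 0 0 0 1" --pt "-210 0 0 0 1" --pt "-210 0 0 0 1"

```text
time: 17.48
tool_pos: [0.5182, -0.1204, 0.2996]
tool_rot: [0.526, 0.476, 0.522, -0.474]
contact_force: [-0.3, 0.5, -0.6]
gripper_width: 0.001
```

```bash
python3 -c "
from h import *
rk();f=angle()
w=grab('wrist')
P=cloud(w);L=np.stack([(P[...,:2]-RO)@EX,(P[...,:2]-RO)@EY,P[...,2]],-1)*1000
Q=L[(abs(L[...,0])<5)&(L[...,2]>83)&(L[...,2]<100)&(L[...,1]<72)&(L[...,1]>-70)]
print('wrist bar',len(Q),np.polyfit(Q[:,1],Q[:,2],1),Q[:,1].min(),Q[:,1].max())
hsv=cv2.cvtColor(f['img'],cv2.COLOR_RGB2HSV);P=cloud(f)
m=(np.hypot(P[...,0]-.477,P[...,1]-.199)<.075)&(abs(P[...,2]-.078)<.006)&(hsv[...,1]<60)
print('short',cv2.minAreaRect((P[m][:,:2]*1000).astype(np.float32)))
a=f['img'][60:240,230:390];b=w['img'][60:,140:420]
save('c6',np.hstack([cv2.resize(a,(400,450)),cv2.resize(b,(400,450))]))"
```

```text
rack-frame TCP mm 1.0 26.9 299.6 F [-0.3297  0.5048 -0.6333] t 17.475 down [ 0.0064 -0.0024 -1.    ]
-70 18 [86.0776 87.2915 88.691 ]
-55 22 [85.6537 86.7305 88.9428]
-40 22 [85.5987 87.0458 87.8847]
-25 21 [85.3738 86.9586 87.9989]
-10 25 [85.4334 86.6014 88.156 ]
5 23 [85.6607 86.8183 88.6683]
20 23 [84.3943 86.2256 88.1514]
35 30 [77.5505 86.4278 89.0322]
50 25 [85.0005 87.1724 88.784 ]
65 30 [75.8255 86.7707 88.9955]
wrist bar 936 [ 0.0003 86.6958] -67.92987047071433 71.74738450524802
short ((477.1986083984375, 199.81224060058594), (66.08319854736328, 10.600639343261719), 81.46675109863281)
```

View pics/c6.png

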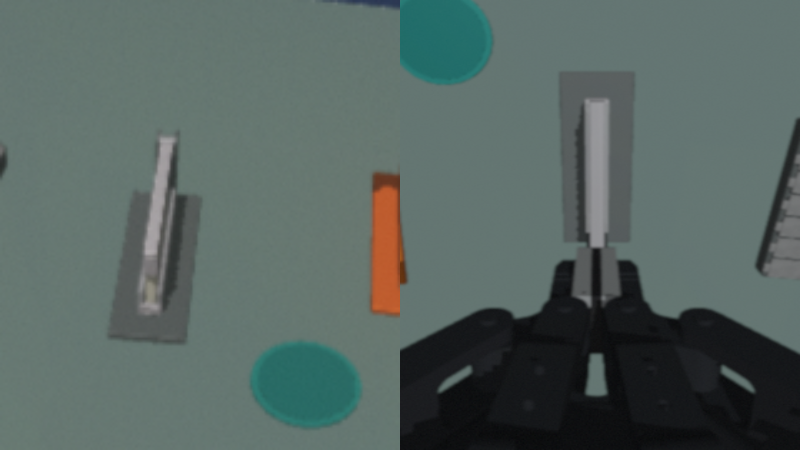

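The rail lies level: slope 0.0003 rad, top at 86.7 mm against a nominal 87 mm. The strip is underneath, the short strip hasn't moved, and the gripper is clear. Handing in.

```bash
python3 -c "
from plant import manip
print(manip.job_done())"
```

```text
the job is handed in; nothing more can be done
None
```

The long strip is in the grey rack with the rail closed over it, and I handed the job in at about 17.6 s of the 58 s allowed. The hand-in gave no verdict.

I took the strip from the stand's far bay and lowered it into the channel with its front end overhanging the lip. I used it to push the follower back until the spring pushed back with about 5 N. Then I lowered it behind the lip, released it, and swung the rail down from behind until it met its stop (7 N at 87 mm, the expected closed height).

**Last checks:**
- **Strip:** measured after I let go and before the rail closed, its centre was at rack y about 15–16 mm and x about -0.2 mm. Its top was at 78 mm. I did not measure it again under the closed rail.
- **Follower:** I did not measure its travel directly. The strip's position puts it at about 18 mm.
- **Rail:** level to within 0.001 rad, with its top at 86.7 mm against a nominal 87 mm.
- **Short strip:** within 0.2 mm of where the same camera first saw it.
- **Gripper:** about 0.2 m above the rail, touching nothing.
- **Other objects:** I kept clear of them but did not re-measure their positions.

No check failed. The cameras disagreed by about 1–2 mm, which is within their stated calibration.

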